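Stamp the copper tea caddies and pack the upper layer

ROBOT

A 7-joint arm with a two-finger parallel gripper is mounted at the origin on the work surface. World frame = base frame: x ahead of the robot, y to its left, z up, the work surface at z = 0. Lengths are in m, angles in rad, forces in N, time in s.
With the tool pointing down it reaches from about 0.425 to 0.875 m from the base axis. Payload 4.7 kg.
Tool frame: the origin (TCP) lies at the very end of the fingers, on their centre line; the grasp point (between the pads) lies 19 mm behind it; z points along the fingers, y is the line along which they close (so a half turn about z gives the same grasp; the last joint's range is limited). The gripper opens to 85 mm and grips with 20 to 120 N. Pads are 22 mm wide; open, the fingers measure 114 mm over their backs; the gripper's body (76 mm by 85 mm) begins 54 mm behind the grasp point. The pads swing forward as they close: fully open they stand 13 mm farther back than shut.
Start: joints at [1.337, 0.321, -0.07, 1.45, 0.023, 1.371, -0.057], TCP at [0.159, -0.63, 0.231] pointing down, gripper open.
Joint ranges: [-2.86, 2.86], [-0.3, 2.09], [-1.38, 1.24], [0.06, 2.45], [-1.56, 4.7], [0.09, 2.05], [-2.69, 2.69]. Speed limits (rad/s): [2.57, 2.57, 3.14, 3.14, 3.14, 3.14, 3.14].

INTERFACE

Orientations are given as [roll, pitch, yaw] about the fixed x, y, z axes, in that order (R = Rz(yaw) Ry(pitch) Rx(roll)).
In Python, from plant import monitor, eyes, job gives the robot as it stands.
- The arm moves only by the tool apply_moves, never from a script. Its argument "motion" is a list of rows, each a list of 3 entries, a list of its own where there are three numbers: the turn, a rotation vector about the tool's x, y, z in units of 8 degrees (1.0 is 8 degrees), then the shift along the tool's x, y, z in units of 30 mm (1.0 is 30 mm), then the finger opening in mm, from 0 to 85.4. A call has 1 to 20 rows; each row shifts and turns the commanded pose from where the row before left it, along the tool's axes as they then stand; what a row does not reach is not made up. A row lasts 1/8 s, in which the tool goes at most 62.5 mm and 10.7 degrees, less where a joint would pass 70% of its speed; a pose out of reach is approached as far as the arm can. A call is refused whole if a number of a shift passes 1 or a number of a turn 1, either way. A call with a gripper value outside its range is refused whole. The fingers move at their own pace and stop on an object; "grip_force" is the grip in N (left out, the last holds). Time passes only in rows, so rows that do not move let the fingers close. It gives the time, the measured TCP pose, the force, the opening and the grip force at its end, in the units of the state.
- monitor.sense(): the state, without advancing time (a new reading comes with each control period).
- eyes.camera(name): name is "side" or "top"; returns (picture, depth): 420x560x3 uint8, red, green, blue; 420x560 float32, m along the optical axis (not along the pixel's ray), 0 where there is no reading.
- eyes.get_calibration(name): a dict with "fx", "fy", "cx", "cy" (pixels), "position" and "orientation" of the camera in the world. Camera axes: x right, y up, looking along -z (the intrinsics and any distortion apply to the point x, -y, -z); pixel columns grow to the right and rows downward; lengths in m; the calibration is good to about 2 mm. A picture is of the moment at which its call begins. get_calibration takes no time and is no camera call.
- job.hand_in(): hands the job in; it is judged then, once.
Trained networks look in the newest picture that a camera, given by its name, has taken for a name from the list of things; names that differ only in an ending like _2 or _b are one class to them, and where a whole thing is asked for, a point or a joint stands for the part that bears it (a point fixed in the world has none). Each returns a list of dicts, best first, with "p" (0 to 1); they miss things now and then, are a little off and sometimes report something else, mostly with a low value. They report only what shows in the picture. A call takes as long as a camera call. They do not tell look-alikes from the thing itself.
- eyes.masks_of(camera, thing): "mask" (420x560 bool, what is visible of it) and "pixel" ([column, row] in pixels, amid what is visible of it).
- eyes.landmark_of(camera, thing): "pixel" ([column, row] in pixels: a listed point, or the origin of a listed thing).
The state is a dict: "time": time; "joints": joint angles; "qvel": joint speeds; "joint_torque": joint torques, N m; "tool_pos": TCP position; "ee_rot": TCP orientation; "wrist_force": force on the tool from outside, world axes, zero at the start; "torque": the same for the moment, N m; "opening": finger opening in m; "finger_force": force on a finger pad.
Only numpy, scipy, OpenCV 4.12 (cv2) and the standard library are available. Lean on these libraries where they do the work, as an engineer would, in place of code of your own. Each camera call takes 0.05 s, during which the arm holds its last target. There are 200 camera calls.

TASK

Lay the separator board flat on top of the lower layer of caddies in the packing crate, over its middle, and let go. Then stamp the loose copper caddies one at a time in order of height, the tallest first: holding each upright, press it down centred on the sprung stamping plate until the plate is fully down for a moment. Stand every stamped caddy upright on the separator board, well inside its edges, let go, and leave the other tools and pots where they are.

Things in the scene. Friction and masses are not known exactly. Their poses are not given: they have to be found in the camera images.
- caddy_a: plain round copper tea caddy with closed flat lid (a thin seam, the lid does not come off), 64 mm in diameter, 96 mm tall, the tallest of the four sizes; may be absent. About 0.15 to 0.33 kg. Origin: centre of its underside; z up along its axis. Starts standing on the table, on the right.
- caddy_b: plain round copper tea caddy with closed flat lid (a thin seam, the lid does not come off), 64 mm in diameter, 82 mm tall, the second tallest size; may be absent. About 0.15 to 0.33 kg. Origin: centre of its underside; z up along its axis. Starts standing on the table, on the right.
- caddy_c: plain round copper tea caddy with closed flat lid (a thin seam, the lid does not come off), 64 mm in diameter, 68 mm tall, the third tallest size; may be absent. About 0.15 to 0.33 kg. Origin: centre of its underside; z up along its axis. Starts standing on the table, on the right.
- caddy_d: plain round copper tea caddy with closed flat lid (a thin seam, the lid does not come off), 64 mm in diameter, 54 mm tall, the shortest size; may be absent. About 0.15 to 0.33 kg. Origin: centre of its underside; z up along its axis. Starts standing on the table, on the right.
- board: separator board: flat square plywood sheet 212 x 212 mm, 12 mm thick, with two hand slots right through it, each 64 mm long (along the board's x) and 34 mm wide; between them, in the middle, a rail 30 mm wide to pinch with a finger in each slot (slots at y = 15 to 49 mm either side). 0.3 kg. Origin: centre of the underside. Starts flat on the table.
- crate: fixed wooden tray crate, 216 mm square, walls 45 mm high. It holds the lower layer: four fixed copper caddies, 64 mm across, at +-50 mm in x and y, their lids level, 66 mm above the table and 21 mm above the rim. The board goes on top of these lids, over the middle of the crate. Origin: centre of the underside, on the table; x, y along the walls.
- stump: fixed dark wooden block 100 x 100 x 55 mm, with the round sprung steel stamping plate above its centre. Origin: centre of its underside, on the table; z up.
- plate_top (a point): centre of the upper face of the stamping plate, a steel disc 80 mm in diameter; 78 mm above the table at rest, 66 mm when fully down; moves with the plate.
- plate (a joint): travel of the sprung stamping plate: 0 = up, 0.012 m = fully down on its stop. The spring starts to yield at about 6 N and needs about 14 N at full travel, so a caddy's own weight does not press it; it springs back by itself.
- dolly: bystander: dark steel cylinder, 40 mm across, 60 mm tall, among the loose caddies; leave it alone. Origin: centre of its underside.
- hammer: bystander: steel hammer with a wooden handle, 260 mm long, lying at the right beyond the caddies; leave it alone. Origin: near its middle.
- mallet: bystander: wooden mallet lying at the left beyond the crate, about 250 mm long; leave it alone. Origin: near its middle.
- bowl: bystander: copper bowl, 110 mm across, 50 mm tall, at the far side; leave it alone. Origin: centre of its underside.
- jar: bystander: earthenware jar with a wooden cap, 70 mm across, 85 mm tall, at the far side; leave it alone. Origin: centre of its underside.
- offcut: bystander: wooden block 130 x 70 x 45 mm at the far side; leave it alone. Origin: centre of its underside.
- scraper: bystander: screwdriver-shaped scraper, 180 mm long, at the far right; leave it alone. Origin: near its middle.
Things that resemble listed ones, but are neither listed nor needed, are in the scene too. Leave any red or white look-alike of the caddy_b alone. Leave any yellow look-alike of the caddy_d alone.

How it is judged:
On the way, in this order (a step that is already met when the one before it is completed fails the run):
1. the separator board lies flat on the lower layer in the crate, let go of (z of board in the frame of crate between 0.062 and 0.07 m and horizontal distance between board and crate below 0.03 m and angle between board's own z axis and vertical below 0.04 rad and contact force between the fingers and board below 0.5 N), for 0.3 s.
2. the 96 mm caddy is pressed upright onto the stamping plate until the plate is fully down (z of caddy_a in the frame of stump between 0.06 and 0.0678 m and horizontal distance between caddy_a and stump below 0.015 m and angle between caddy_a's own z axis and vertical below 0.1 rad), for 0.2 s.
3. the 82 mm caddy is pressed upright onto the stamping plate until the plate is fully down (z of caddy_b in the frame of stump between 0.06 and 0.0678 m and horizontal distance between caddy_b and stump below 0.015 m and angle between caddy_b's own z axis and vertical below 0.1 rad), for 0.2 s.
4. the 68 mm caddy is pressed upright onto the stamping plate until the plate is fully down (z of caddy_c in the frame of stump between 0.06 and 0.0678 m and horizontal distance between caddy_c and stump below 0.015 m and angle between caddy_c's own z axis and vertical below 0.1 rad), for 0.2 s.
5. the 54 mm caddy is pressed upright onto the stamping plate until the plate is fully down (z of caddy_d in the frame of stump between 0.06 and 0.0678 m and horizontal distance between caddy_d and stump below 0.015 m and angle between caddy_d's own z axis and vertical below 0.1 rad), for 0.2 s.
At the end, for the whole second after the job is handed in: The board lies flat on the lower layer (underside 66 +-4 mm above the crate's underside, within 30 mm of its middle); every caddy present stands upright (within 4.5 degrees) and still on the board, its axis at least 8 mm inside the edges; nothing is held (z of board in the frame of crate between 0.062 and 0.07 m and horizontal distance between board and crate below 0.03 m and angle between board's own z axis and vertical below 0.04 rad and z of caddy_a in the frame of board between 0.008 and 0.017 m and angle between each of caddy_a, caddy_b, caddy_c, caddy_d's own z axis and vertical below 0.08 rad and linear speed of each of caddy_a, caddy_b, caddy_c, caddy_d below 0.02 m/s and x of caddy_a in the frame of board between -0.098 and 0.098 m and y of caddy_a in the frame of board between -0.098 and 0.098 m and z of caddy_b in the frame of board between 0.008 and 0.017 m and x of caddy_b in the frame of board between -0.098 and 0.098 m and y of caddy_b in the frame of board between -0.098 and 0.098 m and z of caddy_c in the frame of board between 0.008 and 0.017 m and x of caddy_c in the frame of board between -0.098 and 0.098 m and y of caddy_c in the frame of board between -0.098 and 0.098 m and z of caddy_d in the frame of board between 0.008 and 0.017 m and x of caddy_d in the frame of board between -0.098 and 0.098 m and y of caddy_d in the frame of board between -0.098 and 0.098 m); the robot touches nothing.
It fails at once if one of the other tools and pots is moved more than 5 cm (distance of any of dolly, hammer, mallet, bowl, jar, offcut, scraper from where it was at the start of the episode above 0.05 m).
Of caddy_a, caddy_b, caddy_c, caddy_d only 3 to 4 are there at a start; the rules pass over those that are not, and their reading is None.
At some moment in a run one of caddy_c, caddy_d may be knocked a few centimetres aside while the robot is not near it.
It also fails if it takes over 210 s, if anything falls off the work surface, if the arm or the gripper's body presses on something with over 40 N, if the wrist force passes 120 N, or if a joint passes its speed limit or range.

## Working session

There is one attempt and no reset: what is moved stays moved. The work goes in short steps, Python scripts to look and compute and a tool call to move; the robot and the scene stay as the last step left them, time stands still between calls to the robot, and variables do not carry over. Pictures are saved under pics/ and viewed, at most 14 in all, crops included, and the job is handed in when it is done.

Besides the shell and the picture viewer there is one more tool, called after ">>>" as a command line: name --argument value ..., lists and objects as JSON in quotes. apply_moves: Moves the arm, as the interface text tells. Its arguments: {"type":"object","properties":{"motion":{"type":"array"},"grip_force":{"type":"number"}},"required":["motion"]}

```bash
ls; mkdir -p pics; cat > h.py <<'E'
import numpy as np, cv2
from scipy.spatial.transform import Rotation as R
from plant import monitor, eyes, job
def pts(cam,depth,uv):
    c=eyes.get_calibration(cam); uv=np.atleast_2d(np.array(uv,float))
    o=np.array(c["orientation"],float)
    M=R.from_euler("xyz",o).as_matrix() if o.size==3 else (o if o.shape==(3,3) else None)
    d=depth[uv[:,1].round().astype(int),uv[:,0].round().astype(int)]
    K=np.array([[c["fx"],0,c["cx"]],[0,c["fy"],c["cy"]],[0,0,1]])
    n=cv2.undistortPoints(uv[:,None],K,np.array(c.get("distortion",[0,0,0,0.]),float))[:,0]
    return np.c_[n[:,0]*d,-n[:,1]*d,-d]@M.T+np.array(c["position"]), d
def save(p,n): cv2.imwrite(f"pics/{n}.png",p[:,:,::-1])
E
python3 - <<'E'
from h import *
for n in("top","side"):
    print(n,eyes.get_calibration(n)); p,d=eyes.camera(n); save(p,n+"0"); np.savez(n+"0",p=p,d=d)
s=monitor.sense(); print(s)
E
```

```text
pics
top {'fx': 423.6028242204717, 'fy': 423.6028242204717, 'cx': 276.58932667177595, 'cy': 211.47842806136288, 'position': array([ 0.34173759, -0.02526664,  1.3890702 ]), 'orientation': array([ 0.16099485,  0.00874186, -1.58815109])}
side {'fx': 447.13243134170676, 'fy': 447.13243134170676, 'cx': 274.61063870275314, 'cy': 202.61947162225718, 'position': array([ 0.45940197, -1.13006494,  0.90572337]), 'orientation': array([ 9.49253918e-01, -4.03243362e-04, -7.41622091e-02])}
{'time': 0.1, 'joints': array([ 1.33710048,  0.32170871, -0.07014016,  1.45158154,  0.02260841,
        1.37079265, -0.05687279]), 'qvel': array([ 0.00383899, -0.00097151,  0.00145153, -0.00275675, -0.00047291,
       -0.00039626,  0.00094011]), 'joint_torque': array([-2.05475167e-04, -4.94877934e+01, -3.84310149e-01, -3.15212202e+01,
        1.27962814e-02,  7.45392521e-03,  1.62314075e-05]), 'tool_pos': array([ 0.15928745, -0.62967331,  0.23034506]), 'ee_rot': array([-3.13989250e+00,  8.56420564e-05,  2.47905893e-01]), 'wrist_force': array([ 1.19139754, -0.21336251,  0.28624273]), 'torque': array([-0.04856385,  0.00233224,  0.02675765]), 'finger_force': 0.0, 'opening': 0.08548581639471167}
```

View pics/top0.png

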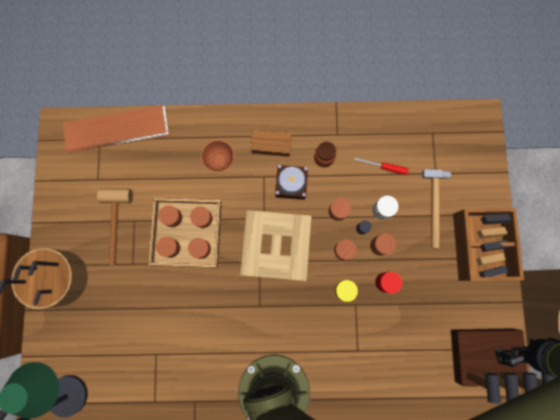

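View pics/side0.png

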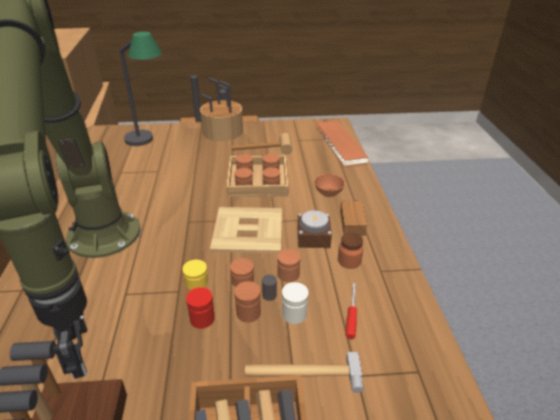

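```bash
python3 - <<'E'
from h import *
for cam in("top","side"):
    d=np.load(cam+"0.npz")["d"]
    for t in("caddy_a","board","crate","plate_top","dolly"):
        for r in eyes.masks_of(cam,t):
            v,u=np.nonzero(r["mask"]); uv=np.c_[u,v]
            P,dd=pts(cam,d,uv); P=P[dd>0]
            zt=np.percentile(P[:,2],95); T=P[P[:,2]>zt-.006]
            print(cam,t,round(r["p"],2),np.round(r["pixel"]),len(P),"ztop %.3f"%zt,"mid",((T.min(0)+T.max(0))/2)[:2].round(3),"ext",np.ptp(T,axis=0)[:2].round(3))
E
```

```text
top caddy_a 0.83 [340. 208.] 396 ztop 0.072 mid [ 0.566 -0.219] ext [0.061 0.06 ]
top caddy_a 0.83 [345. 247.] 366 ztop 0.059 mid [ 0.435 -0.232] ext [0.063 0.061]
top caddy_a 0.82 [345. 292.] 376 ztop 0.058 mid [ 0.307 -0.229] ext [0.058 0.059]
top caddy_a 0.81 [384. 208.] 452 ztop 0.086 mid [ 0.566 -0.363] ext [0.061 0.062]
top caddy_a 0.78 [385. 285.] 436 ztop 0.086 mid [ 0.331 -0.359] ext [0.06  0.059]
top caddy_a 0.65 [382. 242.] 456 ztop 0.085 mid [ 0.448 -0.35 ] ext [0.059 0.063]
top board 0.9 [278. 247.] 3787 ztop 0.017 mid [ 0.457 -0.013] ext [0.224 0.227]
top board 0.18 [325. 153.] 449 ztop 0.088 mid [ 0.747 -0.179] ext [0.058 0.058]
top crate 0.58 [190. 232.] 4676 ztop 0.069 mid [0.501 0.28 ] ext [0.167 0.167]
top crate 0.28 [336. 207.] 375 ztop 0.072 mid [ 0.567 -0.219] ext [0.058 0.06 ]
top plate_top 0.9 [290. 176.] 493 ztop 0.082 mid [ 0.659 -0.065] ext [0.079 0.076]
top plate_top 0.71 [270. 146.] 914 ztop 0.050 mid [ 0.795 -0.001] ext [0.082 0.13 ]
top plate_top 0.7 [292. 182.] 970 ztop 0.081 mid [ 0.659 -0.065] ext [0.079 0.077]
top plate_top 0.23 [187. 232.] 4638 zto
[... 495 characters left out ...]
5 mid [ 0.449 -0.353] ext [0.06  0.066]
side caddy_a 0.7 [292. 300.] 876 ztop 0.085 mid [ 0.567 -0.367] ext [0.061 0.063]
side board 0.62 [248. 231.] 2870 ztop 0.016 mid [ 0.458 -0.014] ext [0.227 0.234]
side board 0.48 [350. 318.] 379 ztop 0.028 mid [ 0.704 -0.414] ext [0.037 0.087]
side crate 0.77 [253. 178.] 2393 ztop 0.069 mid [0.499 0.278] ext [0.166 0.178]
side plate_top 0.74 [312. 229.] 1164 ztop 0.081 mid [ 0.66  -0.069] ext [0.079 0.082]
side plate_top 0.73 [254. 176.] 2512 ztop 0.069 mid [0.499 0.278] ext [0.166 0.178]
side plate_top 0.62 [314. 220.] 391 ztop 0.082 mid [ 0.66  -0.069] ext [0.079 0.084]
side dolly 0.54 [269. 286.] 379 ztop 0.063 mid [ 0.507 -0.299] ext [0.037 0.041]
```

```bash
cat >> h.py <<'E'
def cloud(cam,d):
    v,u=np.mgrid[0:420,0:560]; uv=np.c_[u.ravel(),v.ravel()]
    P,dd=pts(cam,d,uv); return P[dd>0]
def near(P,x,y,r,z0,z1):
    m=(np.hypot(P[:,0]-x,P[:,1]-y)<r)&(P[:,2]>z0)&(P[:,2]<z1); return P[m]
def rect(Q): return cv2.minAreaRect(Q[:,:2].astype(np.float32))
E
python3 - <<'E'
from h import *
for cam in("top","side"):
    f=np.load(cam+"0.npz"); P=cloud(cam,f["d"])
    T=near(P,.7,-.3,.5,-.02,.004+.003); 
    B=near(P,.457,-.013,.16,.010,.03); print(cam,"table z",np.median(near(P,.45,.12,.02,-.05,.05)[:,2]),"board",rect(B),np.median(B[:,2]))
    S=near(P,.457,-.013,.06,-.02,.009)
    for sg in(1,-1):
        Q=S[(S[:,1]+.013)*sg>0]; print(" slot",len(Q),Q[:,:2].mean(0).round(4),rect(Q))
    print(" crate rim",rect(near(P,.5,.279,.19,.04,.06)))
    for sx in(-1,1):
        for sy in(-1,1):
            Q=near(P,.5+sx*.05,.28+sy*.05,.045,.062,.08); print("  lid",cv2.minEnclosingCircle(Q[:,:2].astype(np.float32)),np.median(Q[:,2]).round(4))
    for n,x,y,h in(("b",.448,-.351,.086),("c",.566,-.22,.072),("d",.436,-.232,.058),("plate",.66,-.066,.082),("wht",.566,-.365,.086),("dol",.506,-.297,.063)):
        Q=near(P,x,y,.05,h-.007,h+.006); print(" ",n,cv2.minEnclosingCircle(Q[:,:2].astype(np.float32)),((Q.min(0)+Q.max(0))/2)[:2].round(4),np.median(Q[:,2]).round(4))
    if cam=="top": save(cv2.resize(f["p"][170:310,300:440],None,fx=4,fy=4,interpolation=cv2.INTER_CUBIC),"crop")
E
```

```text
top table z 0.00011161046023577814 board ((0.4830760657787323, -0.015093371272087097), (0.21160966157913208, 0.2656093239784241), 84.0301513671875) 0.012950766143553283
 slot 250 [0.4595 0.0181] ((0.45687615871429443, 0.017270203679800034), (0.10866522043943405, 0.05560369789600372), 2.8526318073272705)
 slot 251 [ 0.4547 -0.0424] ((0.4598686099052429, -0.043958209455013275), (0.11130617558956146, 0.05669457092881203), 1.7292829751968384)
 crate rim ((0.5002732872962952, 0.2796381115913391), (0.2172589749097824, 0.21650590002536774), 87.00926971435547)
  lid ((0.44726231694221497, 0.23268188536167145), 0.032152723520994186) 0.0662
  lid ((0.4529484510421753, 0.3316967189311981), 0.032252419739961624) 0.0664
  lid ((0.5473838448524475, 0.22766035795211792), 0.032416511327028275) 0.0664
  lid ((0.553268551826477, 0.3261043429374695), 0.032657723873853683) 0.0663
  b ((0.44805386662483215, -0.3503192961215973), 0.03216089308261871) [ 0.4482 -0.3497] 0.0822
  c ((0.5655079483985901, -0.21878768503665924), 0.03188655897974968) [ 0.5659 -0.2194] 0.0684
  d ((0.4349851608276367, -0.23229813
[... 1088 characters left out ...]
.22328774631023407), 0.037042051553726196) 0.0672
  lid ((0.5532062649726868, 0.3238745331764221), 0.03393988683819771) 0.0674
  b ((0.4483847916126251, -0.35225391387939453), 0.03334267809987068) [ 0.4477 -0.3525] 0.0829
  c ((0.5650831460952759, -0.22122208774089813), 0.03408891707658768) [ 0.5647 -0.2223] 0.0692
  d ((0.434101402759552, -0.23433488607406616), 0.033897317945957184) [ 0.4357 -0.2347] 0.055
  plate ((0.6597245931625366, -0.06881909817457199), 0.04222729057073593) [ 0.6595 -0.0688] 0.0794
  wht ((0.5663523077964783, -0.3657432496547699), 0.03378846496343613) [ 0.5662 -0.3659] 0.083
  dol ((0.5081457495689392, -0.2984914183616638), 0.02118362858891487) [ 0.5068 -0.299 ] 0.0612
```

View pics/crop.png

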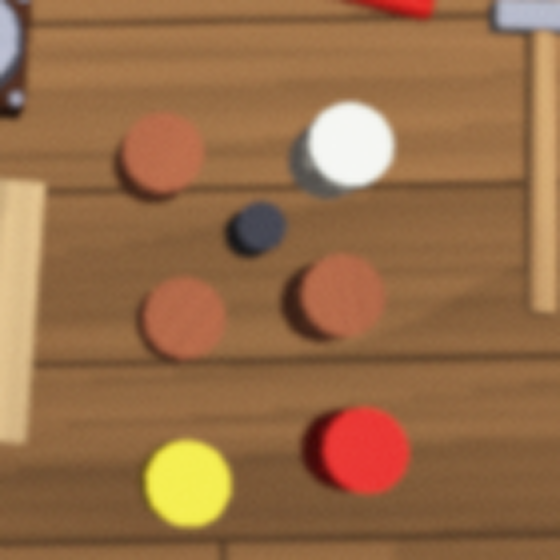

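```bash
python3 - <<'E'
from h import *
for cam in("top","side"):
    d=np.load(cam+"0.npz")["d"]; m=eyes.masks_of(cam,"board")[0]["mask"]
    v,u=np.nonzero(cv2.dilate(m.astype(np.uint8),np.ones((5,5)))); P,dd=pts(cam,d,np.c_[u,v]); P=P[(dd>0)&(P[:,2]>.008)&(P[:,2]<.017)]
    r=rect(P); print(cam,len(P),r)
    c=np.array(r[0]); a=np.deg2rad(r[2]-90 if r[2]>45 else r[2]); ax=np.array([np.cos(a),np.sin(a)]); ay=np.array([-ax[1],ax[0]])
    L=(P[:,:2]-c); L=np.c_[L@ax,L@ay]; h=(abs(L[:,0])<.02)
    g=np.histogram(L[h,1],bins=np.arange(-.06,.061,.004)); print(g[0])
E
```

```text
top 3371 ((0.45795705914497375, -0.012317657470703125), (0.2171725034713745, 0.21992753446102142), 82.3802490234375)
[11 14 12  0  0  0  0  0  0  0  0 11 13 12 14 14 14 12 10  0  0  0  0  0
  0  0  0  8 13 12]
side 2597 ((0.45591962337493896, -0.012304559350013733), (0.22136634588241577, 0.21218733489513397), 84.01103210449219)
[11 11  8  0  0  0  0  0  0  1  8 12 10  7 13  7 12  9  8  2  0  0  0  0
  0  0  9 14 11  7]
```

>>> apply_moves --motion '[[[0,0,0.83],[0.5,-1,0],50],[[0,0,0.83],[1,-1,0],50],[[0,0,0.83],[1,-1,0],50],[[0,0,0],[1,-1,0],50],[[0,0,0],[1,-1,0],50]]' --grip_force 60

```text
time: 1.32
tool_pos: [0.2885, -0.4786, 0.2316]
ee_rot: [3.141, -0.0, -0.1]
wrist_force: [1.6, -0.4, 0.4]
opening: 0.0501
finger_force: 0.0
```

>>> apply_moves --motion '[[[0,0,0.1],[0.5,-1,0],50],[[0,0,0],[0.5,-1,0],50],[[0,0,0],[0.5,-1,0],50],[[0,0,0],[0.5,-1,0],50],[[0,0,0],[0.5,-1,0],50],[[0,0,0],[0.5,-1,0],50],[[0,0,0],[0.5,-1,0],50],[[0,0,0],[0.3,-1,0],50],[[0,0,0],[0,-1,0],50],[[0,0,0],[0,-1,0],50],[[0,0,0],[0,-1,0],50],[[0,0,0],[0,-1,0],50],[[0,0,0],[0,-1,1],50],[[0,0,0],[0,-1,1],50],[[0,0,0],[0,-1,1],50],[[0,0,0],[0,-1,1],50],[[0,0,0],[0,-0.1,0],50],[[0,0,0],[0,0,0],50],[[0,0,0],[0,0,0],50]]'

```text
time: 3.7
tool_pos: [0.4561, -0.0137, 0.1124]
ee_rot: [3.141, -0.002, -0.116]
wrist_force: [0.8, 0.5, 0.8]
opening: 0.0499
finger_force: 0.0
```

```bash
python3 - <<'E'
from h import *
s=monitor.sense();print(s["tool_pos"],s["ee_rot"],s["joints"])
p,d=eyes.camera("side"); save(cv2.resize(p[120:270,170:370],None,fx=4,fy=4),"s1")
E
```

```text
[ 0.45613567 -0.01368122  0.11236076] [ 3.14087259e+00 -2.03009420e-03 -1.15772759e-01] [ 0.62463189  0.03569312 -0.65750775  2.03932127  0.02598662  1.07225511
 -1.73152258]
```

View pics/s1.png

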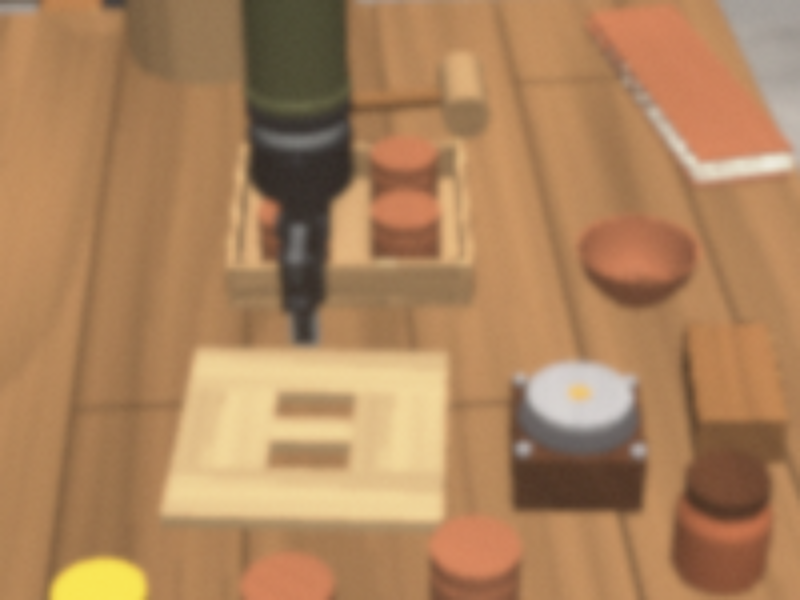

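The gripper stands above the rail: fingers at crop (305,340), slots at (315,405) and (310,455). Descending.

>>> apply_moves --motion '[[[0,0,0],[0,0,1],50],[[0,0,0],[0,0,1],50],[[0,0,0],[0,0,0.6],50],[[0,0,0],[0,0,0.5],50],[[0,0,0],[0,0,0.25],50],[[0,0,0],[0,0,0.2],50],[[0,0,0],[0,0,0],50],[[0,0,0],[0,0,0],50]]'

```text
time: 4.75
tool_pos: [0.4557, -0.0124, 0.0052]
ee_rot: [3.141, -0.001, -0.114]
wrist_force: [0.0, 0.4, -0.9]
opening: 0.0503
finger_force: 0.0
```

>>> apply_moves --motion '[[[0,0,0],[0,0,0],20],[[0,0,0],[0,0,0],20],[[0,0,0],[0,0,0],20],[[0,0,0],[0,0,0],20],[[0,0,0],[0,0,0],20],[[0,0,0],[0,0,-0.3],20],[[0,0,0],[0,0,-0.7],20],[[0,0,0],[0,0,-1],20],[[0,0,0],[0,0,-1],20],[[0,0,0],[0,0,-1],20],[[0,0,0],[0,0,-1],20],[[0,0,0],[0,0,0],20]]'

```text
time: 6.25
tool_pos: [0.4568, -0.0123, 0.1568]
ee_rot: [3.141, -0.005, -0.114]
wrist_force: [0.4, -0.8, -3.3]
opening: 0.0276
finger_force: 60.0
```

>>> apply_moves --motion '[[[0,0,-0.46],[0,-0.4,0],20],[[0,0,0],[0.1,-0.7,0],20],[[0,0,0],[0.1,-0.8,0],20],[[0,0,0],[0.1,-0.8,0],20],[[0,0,0],[0.1,-0.8,0],20],[[0,0,0],[0.1,-0.8,0],20],[[0,0,0],[0.1,-0.8,0],20],[[0,0,0],[0.1,-0.8,0],20],[[0,0,0],[0.1,-0.8,0],20],[[0,0,0],[0.1,-0.8,0],20],[[0,0,0],[0.1,-0.8,0],20],[[0,0,0],[0,-0.7,0],20],[[0,0,0],[0,-0.5,0],20],[[0,0,0],[0,-0.1,0],20],[[0,0,0],[0,0,0.5],20],[[0,0,0],[0,0,0.8],20],[[0,0,0],[0,0,0.6],20],[[0,0,0],[0,0,0.3],20],[[0,0,0],[0,0,0],20],[[0,0,0],[0,0,0],20]]'

```text
time: 8.75
tool_pos: [0.5008, 0.2741, 0.0895]
ee_rot: [-3.141, -0.001, -0.05]
wrist_force: [-0.4, -0.2, -3.3]
opening: 0.0279
finger_force: 59.9
```

```bash
python3 - <<'E'
from h import *
s=monitor.sense();print(s["tool_pos"],s["ee_rot"],s["wrist_force"])
p,d=eyes.camera("side"); save(cv2.resize(p[120:270,170:370],None,fx=4,fy=4),"s2")
E
```

```text
[0.50079918 0.27409466 0.0894781 ] [-3.14103711e+00 -1.12511034e-03 -4.95724463e-02] [-0.35487117 -0.20092852 -3.31457595]
```

View pics/s2.png

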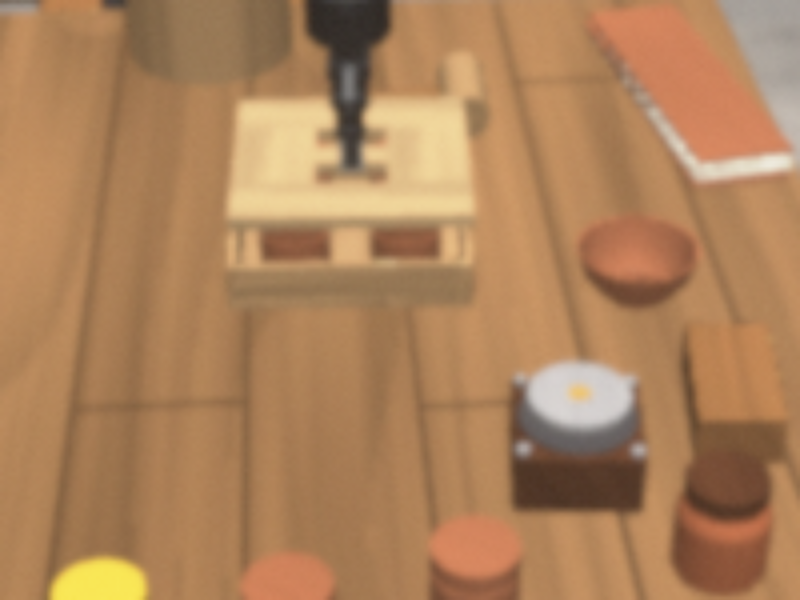

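The board hangs level over the crate (crop (350,160)), aligned in yaw. Lowering.

>>> apply_moves --motion '[[[0,0,0],[0,-0.18,0.2],20],[[0,0,0],[0,0,0.2],20],[[0,0,0],[0,0,0.15],20],[[0,0,0],[0,0,0.05],20],[[0,0,0],[0,0,0],20],[[0,0,0],[0,0,0],20]]'

```text
time: 9.55
tool_pos: [0.5003, 0.2791, 0.0716]
ee_rot: [3.141, 0.0, -0.049]
wrist_force: [-2.8, -1.8, 5.7]
opening: 0.0277
finger_force: 60.9
```

>>> apply_moves --motion '[[[0,0,0],[0,0,0],50],[[0,0,0],[0,0,0],50],[[0,0,0],[0,0,0],50],[[0,0,0],[0,0,0],50],[[0,0,0],[0,0,0],50],[[0,0,0],[0,0,-0.5],50],[[0,0,0],[0,0,-1],50],[[0,0,0],[0,0,-1],50],[[0,0,0],[0,0,-1],50],[[0,0,0],[0,0,-1],50],[[0,0,0],[0,1,0],50],[[0,0,0],[0,1,0],50],[[0,0,0],[0,1,0],50],[[0,0,0],[0,1,0],85],[[0,0,0],[0,1,0],85],[[0,0,0],[0,1,0],85],[[0,0,0],[0,1,0],85],[[0,0,0],[0,1,0],85],[[0,0,0],[0,0,0],85]]'

```text
time: 11.92
tool_pos: [0.4889, 0.037, 0.2066]
ee_rot: [3.14, -0.001, -0.054]
wrist_force: [0.5, 0.6, -0.6]
opening: 0.0852
finger_force: 0.0
```

```bash
cat > look.py <<'E'
from h import *
import sys
def circ(P,n,x,y,h,z0=0):
    Q=near(P,x,y,.07,h-.007+z0,h+.006+z0)
    if len(Q)<20: print(" ",n,"none"); return
    Q=Q[np.hypot(*(Q[:,:2]-np.median(Q[:,:2],0)).T)<.045]
    c,r=cv2.minEnclosingCircle(Q[:,:2].astype(np.float32)); print(" ",n,np.round(c,4),"r%.4f"%r,"z%.4f"%np.median(Q[:,2]),len(Q))
s=monitor.sense();print(s["time"],s["tool_pos"].round(4),s["ee_rot"].round(4),s["joints"].round(2))
Ps={}
for cam in("top","side"):
    p,d=eyes.camera(cam); P=cloud(cam,d); print(cam); Ps[cam]=(p,P)
    for a in sys.argv[2:]:
        n,x,y,h=a.split(","); circ(P,n,float(x),float(y),float(h))
    B=near(P,.5,.28,.17,.073,.084); 
    if len(B)>50: print("  board",rect(B),np.median(B[:,2]))
    if sys.argv[1]!="-": save(p,sys.argv[1]+cam)
E
python3 look.py l1 b,.448,-.351,.082 c,.565,-.22,.068 d,.435,-.233,.054 plate,.659,-.067,.078
```

```text
11.925 [0.4889 0.037  0.2066] [ 3.1403e+00 -1.1000e-03 -5.4000e-02] [ 0.6   0.03 -0.74  1.85  0.02  1.27 -1.76]
top
  b [ 0.448  -0.3508] r0.0323 z0.0815 338
  c [ 0.5651 -0.2186] r0.0322 z0.0676 316
  d [ 0.4348 -0.2324] r0.0321 z0.0539 312
  plate [ 0.6597 -0.0663] r0.0405 z0.0780 481
  board ((0.5016084909439087, 0.28091639280319214), (0.21359430253505707, 0.21259453892707825), 87.64328002929688) 0.07828998524610209
side
  b [ 0.4479 -0.3538] r0.0341 z0.0829 433
  c [ 0.566  -0.2199] r0.0349 z0.0690 327
  d [ 0.4358 -0.2343] r0.0332 z0.0547 344
  plate [ 0.6592 -0.0684] r0.0413 z0.0794 365
  board ((0.5005884170532227, 0.2770659327507019), (0.22075307369232178, 0.2121434509754181), 87.69317626953125) 0.07964102552848173
```

>>> apply_moves --motion '[[[0,0,-0.39],[-0.1,0.5,0],85],[[0,0,0],[-0.1,1,0],85],[[0,0,0],[-0.1,1,0],85],[[0,0,0],[-0.1,1,0],85],[[0,0,0],[-0.1,1,0],85],[[0,0,0],[-0.1,1,0],85],[[0,0,0],[-0.1,1,0],85],[[0,0,0],[-0.1,1,0],85],[[0,0,0],[-0.1,1,0],85],[[0,0,0],[-0.1,1,0],85],[[0,0,0],[-0.1,1,0],85],[[0,0,0],[-0.1,1,0],85],[[0,0,0],[-0.1,1,0],85],[[0,0,0],[0,0.45,0],85],[[0,0,0],[0,0,1],85],[[0,0,0],[0,0,1],85],[[0,0,0],[0,0,0],85],[[0,0,0],[0,0,0],85]]'

```text
time: 14.28
tool_pos: [0.452, -0.3485, 0.1471]
ee_rot: [3.141, -0.002, 0.006]
wrist_force: [-0.7, -0.1, 0.5]
opening: 0.0852
finger_force: 0.0
```

>>> apply_moves --motion '[[[0,0,0],[-0.13,0.1,0.5],85],[[0,0,0],[0,0,0.8],85],[[0,0,0],[0,0,0.8],85],[[0,0,0],[0,0,0.8],85],[[0,0,0],[0,0,0.6],85],[[0,0,0],[0,0,0.23],85],[[0,0,0],[0,0,0],85],[[0,0,0],[0,0,0],85]]'

```text
time: 15.28
tool_pos: [0.4475, -0.3526, 0.0348]
ee_rot: [3.14, -0.001, 0.005]
wrist_force: [-0.1, 0.9, -0.9]
opening: 0.0849
finger_force: 0.0
```

>>> apply_moves --motion '[[[0,0,0],[0,0,0],40],[[0,0,0],[0,0,0],40],[[0,0,0],[0,0,0],40],[[0,0,0],[0,0,0],40],[[0,0,0],[0,0,-0.3],40],[[0,0,0],[0,0,-0.8],40],[[0,0,0],[0,0,-1],40],[[0,0,0],[0,0,-1],40],[[0,0,0],[0,0,-1],40],[[0,0,0],[0,0,-1],40],[[0,0,0],[0,0,0],40],[[0,0,0],[0,0,0],40]]' --grip_force 70

```text
time: 16.77
tool_pos: [0.446, -0.3515, 0.1853]
ee_rot: [-3.14, 0.002, 0.005]
wrist_force: [-0.6, -0.8, -2.9]
opening: 0.0625
finger_force: 77.0
```

```bash
python3 look.py l2 b,.448,-.351,.235 plate,.659,-.067,.078
```

```text
16.775 [ 0.446  -0.3515  0.1853] [-3.1401e+00  2.0000e-03  4.9000e-03] [ 0.97  0.2  -0.39  1.71  0.08  1.25 -1.01]
top
  b [ 0.4413 -0.3367] r0.0319 z0.2319 64
  plate [ 0.6595 -0.0665] r0.0405 z0.0779 479
  board ((0.5015891194343567, 0.2810036242008209), (0.21371611952781677, 0.21250499784946442), 87.52025604248047) 0.07826401727467613
side
  b [ 0.4448 -0.3576] r0.0371 z0.2327 179
  plate [ 0.6592 -0.0701] r0.0419 z0.0793 372
  board ((0.5552754998207092, 0.27542319893836975), (0.21977190673351288, 0.10317246615886688), 87.47676849365234) 0.07955788104813644
```

View pics/l2side.png

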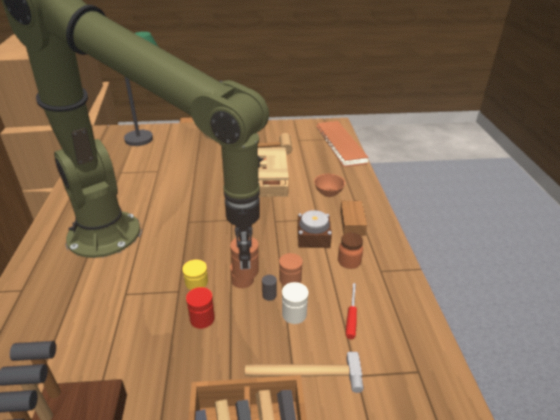

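The held caddy b hangs upright at (245,260), red/white/yellow look-alikes untouched. To the plate.

>>> apply_moves --motion '[[[0,0,0],[0.3,-0.4,0],40],[[0,0,0],[0.6,-0.8,0],40],[[0,0,0],[0.7,-0.9,0],40],[[0,0,0],[0.7,-0.9,0],40],[[0,0,0],[0.7,-0.9,0],40],[[0,0,0],[0.7,-0.9,0],40],[[0,0,0],[0.7,-0.9,0],40],[[0,0,0],[0.7,-0.9,0],40],[[0,0,0],[0.7,-0.9,0],40],[[0,0,0],[0.6,-0.9,0.3],40],[[0,0,0],[0.5,-0.8,0.6],40],[[0,0,0],[0.2,-0.3,0.7],40],[[0,0,0],[0,0,0],40],[[0,0,0],[0,0,0],40]]'

```text
time: 18.62
tool_pos: [0.6582, -0.0678, 0.1389]
ee_rot: [3.14, 0.0, 0.003]
wrist_force: [0.4, 0.1, -2.4]
opening: 0.0626
finger_force: 77.2
```

>>> apply_moves --motion '[[[0,0,0],[0.03,-0.03,0.5],40],[[0,0,0],[0,0,0.3],40],[[0,0,0],[0,0,0.2],40],[[0,0,0],[0,0,0.2],40],[[0,0,0],[0,0,0.1],40],[[0,0,0],[0,0,0],40],[[0,0,0],[0,0,0],40]]'

```text
time: 19.5
tool_pos: [0.659, -0.066, 0.102]
ee_rot: [3.14, 0.001, 0.004]
wrist_force: [-6.1, -1.8, 9.4]
opening: 0.0624
finger_force: 77.1
```

>>> apply_moves --motion '[[[0,0,0],[0,0,0.08],40],[[0,0,0],[0,0,0.06],40],[[0,0,0],[0,0,0],40],[[0,0,0],[0,0,0],40],[[0,0,0],[0,0,0],40]]'

```text
time: 20.12
tool_pos: [0.6593, -0.066, 0.101]
ee_rot: [3.139, -0.0, 0.004]
wrist_force: [-13.0, -1.5, 23.9]
opening: 0.0627
finger_force: 79.2
```

```bash
python3 look.py l3 b,.659,-.067,.148 plate,.659,-.067,.066
```

```text
20.125 [ 0.6593 -0.066   0.101 ] [ 3.1388e+00 -5.0000e-04  4.0000e-03] [ 0.46  0.49 -0.53  1.55  0.27  1.17 -1.69]
top
  b none
  plate [ 0.6367 -0.0265] r0.0239 z0.0637 39
  board ((0.5016371011734009, 0.2811813950538635), (0.21354562044143677, 0.21246427297592163), 87.51828002929688) 0.07829510982258592
side
  b [ 0.6513 -0.0702] r0.0425 z0.1486 102
  plate [ 0.6536 -0.0938] r0.0445 z0.0665 174
  board ((0.5008682012557983, 0.27793556451797485), (0.22482821345329285, 0.21288664638996124), 87.16981506347656) 0.07951825370974408
```

>>> apply_moves --motion '[[[0,0,0],[0,0,-0.4],40],[[0,0,0],[0,0,-0.8],40],[[0,0,0],[0,0,-0.8],40],[[0,0,0],[-0.2,-0.5,-0.2],40],[[0,0,0],[-0.22,-1,0],40],[[0,0,0],[-0.22,-1,0],40],[[0,0,0],[-0.22,-1,0],40],[[0,0,0],[-0.22,-1,0],40],[[0,0,0],[-0.22,-1,0],40],[[0,0,0],[-0.22,-1,0],40],[[0,0,0],[-0.22,-1,0],40],[[0,0,0],[-0.22,-1,0],40],[[0,0,0],[-0.22,-1,0],40],[[0,0,0],[-0.22,-1,0],40],[[0,0,0],[-0.22,-1,0],40],[[0,0,0],[-0.22,-1,0],40],[[0,0,0],[-0.22,-0.7,0],40],[[0,0,0],[0,-0.3,0],40],[[0,0,0],[0,0,0],40],[[0,0,0],[0,0,0],40]]'

```text
time: 22.72
tool_pos: [0.5665, 0.3377, 0.1614]
ee_rot: [3.14, -0.0, 0.003]
wrist_force: [0.4, -0.1, -1.7]
opening: 0.0628
finger_force: 77.3
```

>>> apply_moves --motion '[[[0,0,0],[0,0,0.6],40],[[0,0,0],[0,0,0.5],40],[[0,0,0],[0,0,0.3],40],[[0,0,0],[0,0,0.14],40],[[0,0,0],[0,0,0],40],[[0,0,0],[0,0,0.04],40],[[0,0,0],[0,0,0],40]]'

```text
time: 23.6
tool_pos: [0.5658, 0.3396, 0.1147]
ee_rot: [-3.141, -0.001, 0.005]
wrist_force: [-0.1, -0.3, -2.1]
opening: 0.0627
finger_force: 77.3
```

>>> apply_moves --motion '[[[0,0,0],[0,0,0.05],40],[[0,0,0],[0,0,0.03],40],[[0,0,0],[0,0,0],40],[[0,0,0],[0,0,0],40]]'

```text
time: 24.1
tool_pos: [0.5658, 0.3396, 0.1132]
ee_rot: [-3.141, -0.001, 0.005]
wrist_force: [-2.6, -1.4, 5.7]
opening: 0.0625
finger_force: 77.7
```

>>> apply_moves --motion '[[[0,0,0],[0,0,0],85],[[0,0,0],[0,0,0],85],[[0,0,0],[0,0,0],85],[[0,0,0],[0,0,0],85],[[0,0,0],[0,0,-0.5],85],[[0,0,0],[0,0,-1],85],[[0,0,0],[0,0,-1],85],[[0,0,0],[0,0,-1],85],[[0,0,0],[0,0.6,0],85],[[0,0,0],[0,1,0],85],[[0,0,0],[0,1,0],85],[[0,0,0],[0,1,0],85],[[0,0,0],[0,1,0],85],[[0,0,0],[0,1,0],85],[[0,0,0],[0,1,0],85],[[0,0,0],[0,1,0],85],[[0,0,0],[0,1,0],85],[[0,0,0],[0,1,0],85],[[0,0,0],[0,0,0],85],[[0,0,0],[0,0,0],85]]'

```text
time: 26.6
tool_pos: [0.5666, 0.0518, 0.2167]
ee_rot: [-3.141, 0.0, 0.005]
wrist_force: [-0.1, 0.6, -0.3]
opening: 0.0845
finger_force: 0.0
```

```bash
python3 look.py l4 b,.566,.339,.160 c,.565,-.22,.068 d,.435,-.233,.054 plate,.659,-.067,.078
```

```text
26.6 [0.5666 0.0518 0.2167] [-3.1412e+00  5.0000e-04  4.9000e-03] [ 0.4   0.2  -0.61  1.66  0.12  1.32 -1.8 ]
top
  b [0.5668 0.3412] r0.0324 z0.1599 364
  c [ 0.5751 -0.2685] r0.0321 z0.0676 267
  d [ 0.4348 -0.232 ] r0.0320 z0.0537 321
  plate [ 0.6589 -0.0664] r0.0404 z0.0782 480
  board ((0.50160813331604, 0.28122472763061523), (0.2137078493833542, 0.2124275118112564), 87.50037384033203) 0.07835177541253391
side
  b [0.5651 0.3391] r0.0351 z0.1609 80
  c [ 0.5732 -0.2675] r0.0325 z0.0691 257
  d [ 0.434  -0.2346] r0.0348 z0.0548 346
  plate [ 0.6597 -0.0685] r0.0412 z0.0795 366
  board ((0.5007029175758362, 0.27798497676849365), (0.22248207032680511, 0.2119400054216385), 87.65751647949219) 0.07950605985444537
```

View pics/l4top.png

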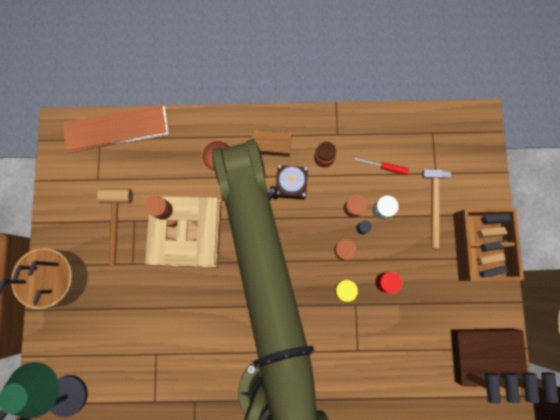

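c was knocked to (356,206), now (0.574,-0.268), close to the white look-alike (387,207); I grasp it with yaw 30° so the fingers clear white and dolly.

>>> apply_moves --motion '[[[0,0,0],[0.05,0.5,0],85],[[0,0,0],[0.05,1,0],85],[[0,0,0],[0.05,1,0],85],[[0,0,0],[0.05,1,0],85],[[0,0,0],[0.05,1,0],85],[[0,0,0],[0,1,0],85],[[0,0,0],[0,1,0],85],[[0,0,0],[0,1,0],85],[[0,0,0],[0,1,0],85],[[0,0,0],[0,1,0],85],[[0,0,0],[0,1,0],85],[[0,0,0],[0,0.16,0],85],[[0,0,-0.95],[0,0,0.5],85],[[0,0,-0.95],[0,0,0.8],85],[[0,0,-0.95],[0,0,0.8],85],[[0,0,-0.9],[0,0,0.8],85],[[0,0,0],[0,0,0.3],85],[[0,0,0],[0,0,0],85],[[0,0,0],[0,0,0],85]]'

```text
time: 29.08
tool_pos: [0.5769, -0.2683, 0.1222]
ee_rot: [3.14, -0.001, 0.528]
wrist_force: [-0.8, -0.2, -0.3]
opening: 0.0851
finger_force: 0.0
```

```bash
python3 look.py l5 c,.574,-.268,.068 d,.435,-.233,.054
```

```text
29.075 [ 0.5769 -0.2683  0.1222] [ 3.140e+00 -1.100e-03  5.277e-01] [ 0.77  0.4  -0.48  1.61  0.2   1.18 -0.79]
top
  c [ 0.5522 -0.2618] r0.0424 z0.0681 109
  d [ 0.4349 -0.2325] r0.0319 z0.0540 314
  board ((0.5014788508415222, 0.2810001075267792), (0.21354685723781586, 0.21225322782993317), 87.58826446533203) 0.07838221999141759
side
  c [ 0.5755 -0.2715] r0.0332 z0.0688 364
  d [ 0.4341 -0.2347] r0.0339 z0.0550 346
  board ((0.492822527885437, 0.27751612663269043), (0.22393262386322021, 0.19930967688560486), 86.46465301513672) 0.07952471979635456
```

>>> apply_moves --motion '[[[0,0,0],[-0.08,-0.02,0.5],85],[[0,0,0],[0,0,0.8],85],[[0,0,0],[0,0,0.8],85],[[0,0,0],[0,0,0.7],85],[[0,0,0],[0,0,0.34],85],[[0,0,0],[0,0,0],85],[[0,0,0],[0,0,0],85]]'

```text
time: 30.05
tool_pos: [0.5744, -0.2693, 0.0276]
ee_rot: [3.14, -0.001, 0.529]
wrist_force: [0.6, -0.4, 0.6]
opening: 0.0849
finger_force: 0.0
```

>>> apply_moves --motion '[[[0,0,0],[0,0,0],40],[[0,0,0],[0,0,0],40],[[0,0,0],[0,0,0],40],[[0,0,0],[0,0,0],40],[[0,0,0],[0,0,-0.3],40],[[0,0,0],[0,0,-0.8],40],[[0,0,0],[0,0,-0.9],40],[[0,0,0],[0,0,-0.9],40],[[0,0,0],[0,0,-0.9],40],[[0,0,0],[0,0,-0.6],40],[[0,0,0.75],[0,0,0],40],[[0,0,0.75],[0,0,0],40],[[0,0,0.75],[0,0,0],40],[[0,0,0.75],[0,0,0],40],[[0,0,0.75],[0,0,0],40],[[0,0,0],[0,0,0],40],[[0,0,0],[0,0,0],40]]'

```text
time: 32.17
tool_pos: [0.5734, -0.2689, 0.1584]
ee_rot: [-3.141, 0.001, 0.007]
wrist_force: [0.2, 0.0, -1.1]
opening: 0.0625
finger_force: 76.5
```

```bash
python3 look.py - c,.574,-.268,.200 d,.435,-.233,.054
```

```text
32.175 [ 0.5734 -0.2689  0.1584] [-3.1413e+00  7.0000e-04  6.7000e-03] [ 0.72  0.36 -0.4   1.58  0.15  1.24 -1.27]
top
  c [ 0.5575 -0.2464] r0.0254 z0.1974 72
  d [ 0.4352 -0.2322] r0.0320 z0.0537 315
  board ((0.5013419389724731, 0.280615895986557), (0.2137293815612793, 0.21190978586673737), 87.64707946777344) 0.0783225331237869
side
  c [ 0.5703 -0.2731] r0.0403 z0.1991 153
  d [ 0.4351 -0.2328] r0.0347 z0.0548 347
  board ((0.4893931746482849, 0.277751088142395), (0.22377096116542816, 0.19622305035591125), 85.25049591064453) 0.07943563533764414
```

>>> apply_moves --motion '[[[0,0,0],[0.2,-0.4,0],40],[[0,0,0],[0.35,-0.8,0],40],[[0,0,0],[0.35,-0.8,0],40],[[0,0,0],[0.35,-0.8,0],40],[[0,0,0],[0.35,-0.8,0],40],[[0,0,0],[0.35,-0.8,0],40],[[0,0,0],[0.35,-0.8,0],40],[[0,0,0],[0.35,-0.8,0],40],[[0,0,0],[0.2,-0.6,0.3],40],[[0,0,0],[0,-0.15,0.6],40],[[0,0,0],[0,0,0],40],[[0,0,0],[0,0,0],40]]'

```text
time: 33.78
tool_pos: [0.6577, -0.0679, 0.1312]
ee_rot: [3.141, 0.001, 0.003]
wrist_force: [0.3, -1.3, -1.7]
opening: 0.0627
finger_force: 76.8
```

>>> apply_moves --motion '[[[0,0,0],[0.04,-0.03,0.4],40],[[0,0,0],[0,0,0.3],40],[[0,0,0],[0,0,0.2],40],[[0,0,0],[0,0,0.2],40],[[0,0,0],[0,0,0.15],40],[[0,0,0],[0,0,0.1],40],[[0,0,0],[0,0,0.05],40],[[0,0,0],[0,0,0],40],[[0,0,0],[0,0,0],40],[[0,0,0],[0,0,0],40]]'

```text
time: 35.02
tool_pos: [0.659, -0.0656, 0.0941]
ee_rot: [3.14, 0.0, 0.004]
wrist_force: [-10.7, 0.6, 19.8]
opening: 0.0628
finger_force: 79.0
```

```bash
python3 look.py - c,.659,-.067,.134
```

```text
35.025 [ 0.659  -0.0656  0.0941] [3.1396e+00 3.0000e-04 4.5000e-03] [ 0.42  0.48 -0.47  1.56  0.23  1.15 -1.67]
top
  c none
  board ((0.5015836954116821, 0.2811123728752136), (0.2129855901002884, 0.21275241672992706), 87.43980407714844) 0.0782864972720616
side
  c [ 0.6593 -0.0698] r0.0394 z0.1348 126
  board ((0.5009253025054932, 0.2820338308811188), (0.2269509881734848, 0.2119649201631546), 87.76466369628906) 0.07950084650309447
```

>>> apply_moves --motion '[[[0,0,0],[0,0,0.06],40],[[0,0,0],[0,0,0],40],[[0,0,0],[0,0,0],40],[[0,0,0],[0,0,-0.5],40],[[0,0,0],[0,0,-0.9],40],[[0,0,0],[0,0,-0.8],40],[[0,0,0],[-0.3,-0.5,0],40],[[0,0,0],[-0.3,-0.9,0],40],[[0,0,0],[-0.4,-1,0],40],[[0,0,0],[-0.4,-1,0],40],[[0,0,0],[-0.4,-1,0],40],[[0,0,0],[-0.4,-1,0],40],[[0,0,0],[-0.4,-1,0],40],[[0,0,0],[-0.4,-1,0],40],[[0,0,0],[-0.2,-1,0],40],[[0,0,0],[-0.1,-0.7,0],40],[[0,0,0],[0,-0.2,0],40],[[0,0,0],[0,0,0],40],[[0,0,0],[0,0,0],40]]'

```text
time: 37.5
tool_pos: [0.5592, 0.2118, 0.1534]
ee_rot: [3.141, 0.001, 0.003]
wrist_force: [0.3, 0.2, -1.6]
opening: 0.0628
finger_force: 77.1
```

>>> apply_moves --motion '[[[0,0,0],[0,-0.05,0.5],40],[[0,0,0],[0,0,0.5],40],[[0,0,0],[0,0,0.3],40],[[0,0,0],[0,0,0.15],40],[[0,0,0],[0,0,0.1],40],[[0,0,0],[0,0,0.06],40],[[0,0,0],[0,0,0],40],[[0,0,0],[0,0,0],40]]'

```text
time: 38.5
tool_pos: [0.5592, 0.215, 0.1062]
ee_rot: [3.142, -0.001, 0.005]
wrist_force: [-0.5, -0.4, 3.3]
opening: 0.0623
finger_force: 77.1
```

>>> apply_moves --motion '[[[0,0,0],[0,0,0],85],[[0,0,0],[0,0,0],85],[[0,0,0],[0,0,0],85],[[0,0,0],[0,0,0],85],[[0,0,0],[0,0,-0.5],85],[[0,0,0],[0,0,-1],85],[[0,0,0],[0,0,-1],85],[[0,0,0],[0,0,-1],85],[[0,0,0],[0,0.6,0],85],[[0,0,0],[0,1,0],85],[[0,0,0],[0,1,0],85],[[0,0,0],[-0.3,1,0],85],[[0,0,0],[-0.3,1,0],85],[[0,0,0],[-0.4,1,0],85],[[0,0,0],[-0.5,1,0],85],[[0,0,0],[-0.5,1,0],85],[[0,0,0],[-0.5,1,0],85],[[0,0,0],[-0.5,1,0],85],[[0,0,0],[0,0,0],85],[[0,0,0],[0,0,0],85]]'

```text
time: 41.0
tool_pos: [0.4702, -0.0735, 0.2104]
ee_rot: [-3.141, 0.0, 0.004]
wrist_force: [0.1, -0.2, -0.6]
opening: 0.0853
finger_force: 0.0
```

```bash
python3 look.py l6 b,.566,.339,.160 c,.56,.216,.146 d,.435,-.233,.054 plate,.659,-.067,.078 dolly,.507,-.298,.06
```

```text
41.0 [ 0.4702 -0.0735  0.2104] [-3.1413e+00  1.0000e-04  4.5000e-03] [ 0.54 -0.02 -0.43  1.88 -0.01  1.28 -1.45]
top
  b [0.5657 0.3421] r0.0333 z0.1600 367
  c [0.5581 0.217 ] r0.0328 z0.1460 356
  d [ 0.4351 -0.2322] r0.0320 z0.0541 319
  plate [ 0.659  -0.0663] r0.0405 z0.0781 467
  dolly [ 0.5063 -0.2947] r0.0201 z0.0600 128
  board ((0.5019071102142334, 0.28128618001937866), (0.21380463242530823, 0.21311090886592865), 87.60136413574219) 0.07831002493206474
side
  b [0.5661 0.3374] r0.0355 z0.1609 144
  c [0.5596 0.2154] r0.0377 z0.1474 173
  d [ 0.4356 -0.2345] r0.0333 z0.0551 344
  plate [ 0.6589 -0.0681] r0.0411 z0.0795 370
  dolly [ 0.5056 -0.2975] r0.0218 z0.0608 157
  board ((0.5009238719940186, 0.27871471643447876), (0.21996638178825378, 0.21214444935321808), 87.38823699951172) 0.07946988887645151
```

View pics/l6side.png

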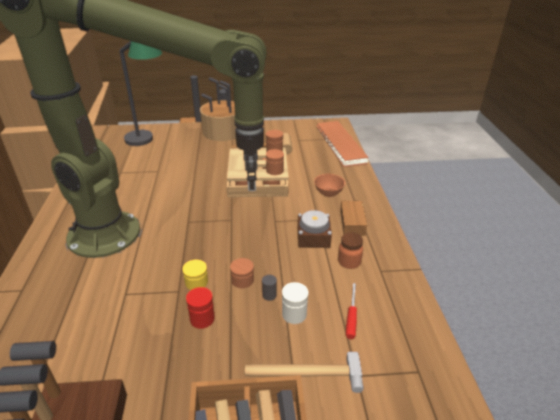

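b (274,141) and c (274,162) stand on the board; d remains at (242,272).

>>> apply_moves --motion '[[[0,0,0],[-0.2,0.5,0],85],[[0,0,0],[-0.2,1,0],85],[[0,0,0],[-0.2,1,0],85],[[0,0,0],[-0.2,1,0],85],[[0,0,0],[-0.2,1,0],85],[[0,0,0],[-0.17,0.8,0.3],85],[[0,0,0],[0,0,0.9],85],[[0,0,0],[0,0,0.9],85],[[0,0,0],[0,0,0.9],85],[[0,0,0],[0,0,0],85],[[0,0,0],[0,0,0],85]]'

```text
time: 42.48
tool_pos: [0.4365, -0.2334, 0.1216]
ee_rot: [3.141, -0.001, 0.005]
wrist_force: [0.2, 1.0, 0.1]
opening: 0.085
finger_force: 0.0
```

```bash
python3 look.py - d,.435,-.233,.054
```

```text
42.475 [ 0.4365 -0.2334  0.1216] [ 3.1409e+00 -1.0000e-03  4.8000e-03] [ 0.69  0.09 -0.26  1.96  0.03  1.1  -1.15]
top
  d [ 0.4243 -0.2184] r0.0246 z0.0538 74
  board ((0.501634955406189, 0.2811702787876129), (0.21363070607185364, 0.21247579157352448), 87.57637023925781) 0.07834602660723977
side
  d [ 0.4342 -0.2346] r0.0334 z0.0548 337
  board ((0.544325053691864, 0.27698826789855957), (0.2207898199558258, 0.12480933964252472), 88.1017837524414) 0.07924988630992813
```

Descend 0.1006 m (3.35 units) to z 0.021.

>>> apply_moves --motion '[[[0,0,0],[-0.05,0,0.5],85],[[0,0,0],[0,0,0.8],85],[[0,0,0],[0,0,0.8],85],[[0,0,0],[0,0,0.7],85],[[0,0,0],[0,0,0.4],85],[[0,0,0],[0,0,0.15],85],[[0,0,0],[0,0,0],85],[[0,0,0],[0,0,0],85]]'

```text
time: 43.58
tool_pos: [0.4352, -0.2332, 0.0208]
ee_rot: [3.141, -0.001, 0.005]
wrist_force: [-0.6, -0.1, 1.0]
opening: 0.0851
finger_force: 0.0
```

>>> apply_moves --motion '[[[0,0,0],[0,0,0],40],[[0,0,0],[0,0,0],40],[[0,0,0],[0,0,0],40],[[0,0,0],[0,0,0],40],[[0,0,0],[0,0,-0.3],40],[[0,0,0],[0,0,-0.8],40],[[0,0,0],[0,0,-0.9],40],[[0,0,0],[0,0,-0.9],40],[[0,0,0],[0,0,-0.9],40],[[0,0,0],[0,0,-0.6],40],[[0,0,0],[0,0,0],40],[[0,0,0],[0,0,0],40]]'

```text
time: 45.08
tool_pos: [0.4339, -0.2325, 0.151]
ee_rot: [-3.141, 0.002, 0.005]
wrist_force: [-0.7, 0.0, -1.9]
opening: 0.0624
finger_force: 76.6
```

```bash
python3 look.py - d,.435,-.233,.186
```

```text
45.075 [ 0.4339 -0.2325  0.151 ] [-3.1407e+00  1.7000e-03  4.9000e-03] [ 0.69  0.06 -0.26  1.93  0.02  1.16 -1.14]
top
  d none
  board ((0.5017272233963013, 0.281198650598526), (0.21368809044361115, 0.21291130781173706), 87.56831359863281) 0.07841576336018874
side
  d [ 0.4323 -0.2403] r0.0394 z0.1846 185
  board ((0.5423272848129272, 0.27566054463386536), (0.21916994452476501, 0.12934082746505737), 87.70016479492188) 0.07929994196425116
```

>>> apply_moves --motion '[[[0,0,0],[0.4,-0.3,0],40],[[0,0,0],[0.8,-0.6,0],40],[[0,0,0],[0.8,-0.6,0],40],[[0,0,0],[0.8,-0.6,0],40],[[0,0,0],[0.8,-0.6,0],40],[[0,0,0],[0.8,-0.6,0],40],[[0,0,0],[0.8,-0.6,0],40],[[0,0,0],[0.8,-0.6,0],40],[[0,0,0],[0.8,-0.6,0],40],[[0,0,0],[0.5,-0.3,0.3],40],[[0,0,0],[0.2,0,0.6],40],[[0,0,0],[0,0,0],40],[[0,0,0],[0,0,0],40]]'

```text
time: 46.8
tool_pos: [0.658, -0.0711, 0.1246]
ee_rot: [3.141, 0.001, 0.003]
wrist_force: [0.1, -1.4, -1.7]
opening: 0.0621
finger_force: 76.6
```

>>> apply_moves --motion '[[[0,0,0],[0.03,-0.1,0.4],40],[[0,0,0],[0,0,0.3],40],[[0,0,0],[0,0,0.2],40],[[0,0,0],[0,0,0.2],40],[[0,0,0],[0,0,0.15],40],[[0,0,0],[0,0,0.1],40],[[0,0,0],[0,0,0.08],40],[[0,0,0],[0,0,0],40],[[0,0,0],[0,0,0],40],[[0,0,0],[0,0,0],40]]'

```text
time: 48.05
tool_pos: [0.6594, -0.0667, 0.0872]
ee_rot: [3.14, 0.0, 0.005]
wrist_force: [-12.4, 0.1, 23.6]
opening: 0.0623
finger_force: 79.1
```

```bash
python3 look.py - d,.659,-.067,.120
```

```text
48.05 [ 0.6594 -0.0667  0.0872] [3.1402e+00 1.0000e-04 4.7000e-03] [ 0.35  0.48 -0.38  1.57  0.19  1.14 -1.64]
top
  d none
  board ((0.5015131831169128, 0.2815997898578644), (0.21401338279247284, 0.21233396232128143), 87.62374114990234) 0.07820496145386402
side
  d [ 0.6565 -0.073 ] r0.0424 z0.1208 143
  board ((0.5005784630775452, 0.277582049369812), (0.2231045961380005, 0.2129673808813095), 87.02007293701172) 0.07939418320200681
```

>>> apply_moves --motion '[[[0,0,0],[0,0,0],40],[[0,0,0],[0,0,-0.5],40],[[0,0,0],[0,0,-0.9],40],[[0,0,0],[0,0,-0.9],40],[[0,0,0],[0,0,-0.9],40],[[0,0,0],[-0.3,-0.4,-0.6],40],[[0,0,0],[-0.8,-0.8,0],40],[[0,0,0],[-0.9,-0.9,0],40],[[0,0,0],[-0.9,-0.9,0],40],[[0,0,0],[-0.9,-0.9,0],40],[[0,0,0],[-0.9,-0.9,0],40],[[0,0,0],[-0.9,-0.9,0],40],[[0,0,0],[-0.9,-0.9,0],40],[[0,0,0],[-0.7,-0.9,0],40],[[0,0,0],[-0.3,-0.9,0],40],[[0,0,0],[0,-0.9,0],40],[[0,0,0],[0,-0.9,0],40],[[0,0,0],[0,-0.9,0],40],[[0,0,0],[0,-0.5,0],40],[[0,0,0],[0,0,0],40]]'

```text
time: 50.65
tool_pos: [0.4321, 0.2811, 0.1959]
ee_rot: [3.141, 0.001, 0.007]
wrist_force: [-0.2, -0.1, -2.2]
opening: 0.0622
finger_force: 76.7
```

>>> apply_moves --motion '[[[0,0,0],[0.05,0,0.5],40],[[0,0,0],[0,0,0.8],40],[[0,0,0],[0,0,0.8],40],[[0,0,0],[0,0,0.6],40],[[0,0,0],[0,0,0.3],40],[[0,0,0],[0,0,0.12],40],[[0,0,0],[0,0,0.06],40],[[0,0,0],[0,0,0],40],[[0,0,0],[0,0,0.04],40],[[0,0,0],[0,0,0],40],[[0,0,0],[0,0,0],40]]'

```text
time: 52.02
tool_pos: [0.4346, 0.2802, 0.0997]
ee_rot: [3.142, -0.0, 0.005]
wrist_force: [-0.1, -0.5, -1.2]
opening: 0.0626
finger_force: 76.7
```

>>> apply_moves --motion '[[[0,0,0],[0,0,0.04],40],[[0,0,0],[0,0,0],40],[[0,0,0],[0,0,0],40]]'

```text
time: 52.4
tool_pos: [0.4347, 0.2803, 0.0993]
ee_rot: [3.141, -0.0, 0.005]
wrist_force: [-1.9, -0.9, 4.8]
opening: 0.0624
finger_force: 77.4
```

>>> apply_moves --motion '[[[0,0,0],[0,0,0],85],[[0,0,0],[0,0,0],85],[[0,0,0],[0,0,0],85],[[0,0,0],[0,0,0],85],[[0,0,0],[0,0,-0.5],85],[[0,0,0],[0,0,-1],85],[[0,0,0],[0,0,-1],85],[[0,0,0],[0,0,-1],85],[[0,0,0],[0,0,-0.8],85],[[0,0,0],[0,0.6,0],85],[[0,0,0],[0,1,0],85],[[0,0,0],[0,1,0],85],[[0,0,0],[0,1,0],85],[[0,0,0],[0,1,0],85],[[0,0,0],[0,1,0],85],[[0,0,0],[0,1,0],85],[[0,0,0],[0,1,0],85],[[0,0,0],[0,0,0],85],[[0,0,0],[0,0,0],85],[[0,0,0],[0,0,0],85]]'

```text
time: 54.9
tool_pos: [0.4357, 0.0534, 0.2277]
ee_rot: [-3.141, -0.0, 0.007]
wrist_force: [-0.3, -0.6, 0.8]
opening: 0.0848
finger_force: 0.0
```

```bash
python3 look.py l7 b,.566,.339,.160 c,.56,.216,.146 d,.435,.281,.132 plate,.659,-.067,.078 dolly,.507,-.298,.06
```

```text
54.9 [0.4357 0.0534 0.2277] [-3.1415e+00 -5.0000e-04  7.0000e-03] [ 0.32 -0.12 -0.46  1.93 -0.06  1.32 -1.69]
top
  b [0.567  0.3407] r0.0324 z0.1604 363
  c [0.5587 0.217 ] r0.0324 z0.1464 358
  d [0.4342 0.2819] r0.0324 z0.1321 359
  plate [ 0.6594 -0.0663] r0.0403 z0.0779 480
  dolly [ 0.5056 -0.2951] r0.0202 z0.0597 125
  board ((0.501664400100708, 0.2814677655696869), (0.21409861743450165, 0.2126522958278656), 87.61453247070312) 0.07837321078210446
side
  b [0.566 0.339] r0.0368 z0.1611 141
  c [0.5581 0.2138] r0.0366 z0.1472 178
  d [0.4353 0.279 ] r0.0345 z0.1331 57
  plate [ 0.6601 -0.0696] r0.0412 z0.0794 370
  dolly [ 0.5073 -0.2976] r0.0215 z0.0607 158
  board ((0.50093013048172, 0.27644428610801697), (0.22265590727329254, 0.2120310217142105), 87.79291534423828) 0.07934199893960958
```

View pics/l7top.png

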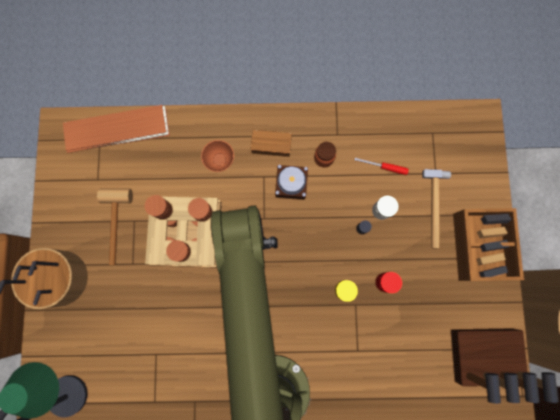

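The three caddies stand on the board at (156,207), (200,209) and (178,250), lids level at 160, 146 and 132 mm. The arm is clear and everything else is in place.

```bash
python3 -c "
from plant import job
print(job.hand_in())"
```

```text
the job is handed in; nothing more can be done
None
```

The job is handed in: the board is on the lower layer, and caddies b, c and d (no caddy a in the scene) were stamped in that order and stand upright on the board; the hand-in returned no verdict.

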